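# Set the fallen pen stand back on its display pad

### The arm

A 6-joint arm with a two-finger parallel gripper is mounted at the origin on the work surface. World frame = base frame: x ahead of the robot, y to its left, z up, the work surface at z = 0. Lengths are in mm, angles in rad, forces in N, time in s.
With the tool pointing down it reaches from about 300 to 775 mm from the base axis. Payload 14.6 kg.
Tool frame: the origin (TCP) lies between the finger pads; the fingertips stand ahead of it and the grasp point (between the pads) lies 11 mm behind it (manip.finger_overhang is the z of the fingertips in the tool frame, in mm); z points along the fingers, y is the line along which they close (so a half turn about z gives the same grasp; the last joint's range is limited). The gripper opens to 94 mm and grips with 3 to 60 N. Pads are 16 mm wide; open, the fingers measure 119 mm over their backs; the gripper's body (75 mm by 177 mm) begins 78 mm behind the grasp point.
Start: joints at [-1.357, 0.3, 1.521, -0, 1.321, -0.067], TCP at [152.412, -528.451, 213.446] pointing down, gripper open.
Joint ranges: [-3.03, 3.03], [-0.79, 2.21], [0.23, 2.52], [-1.04, 4.18], [0, 3.07], [-2.55, 2.55]. Speed limits (rad/s): [2.22, 2.22, 2.57, 3.14, 3.14, 3.14].

### API

Orientations are given as [roll, pitch, yaw] about the fixed x, y, z axes, in that order (R = Rz(yaw) Ry(pitch) Rx(roll)).
In Python, from cell import manip gives the robot as it stands.
- The arm moves only by the tool jog_arm, never from a script. Its argument "series" is a list of rows, each a list of 7 numbers: the shift along the world's x, y, z as a fraction of full scale, then the turn, a rotation vector about the world's x, y, z as a fraction of full scale, then the closure, from 0 (fully open) to 1 (shut). In form: [[dx, dy, dz, wx, wy, wz, fingers], ...]. A call has 1 to 8 rows; each row is the pose to reach, as a shift and turn from the pose commanded when the call began; what a row does not reach only later rows make up. Full scale, the value 1, is 120 mm for a shift and 90 degrees for a turn. A row lasts 1/12 s, in which the tool goes at most 41.7 mm and 7.16 degrees, less where a joint would pass 70% of its speed; a pose out of reach is approached as far as the arm can. A call with a number of a shift or a turn outside -1 to 1 is refused whole. A call with a gripper value outside its range is refused whole. The fingers move at their own pace and stop on an object; "grip_force" is the grip in N (left out, the last holds). Time passes only in rows, so rows that repeat a pose let the fingers close. It gives the time, the measured TCP pose, the force, the opening and the grip force at its end, in the units of the state.
- manip.read_state(): the state, without advancing time (a new reading comes with each control period).
- manip.camera(name): name is "scene" or "side" or "wrist"; returns a dict with "frame" (480x640x3 uint8, red, green, blue), "vfov" (degrees; the focal length in pixels is half the picture's height over the tangent of half this angle, whatever the lens; pixels are square), "cx", "cy" (the principal point, pixels), "k1" (the pictures are not rectified: a ray, as slopes to the right and down, at radius r is drawn at 1 + k1 r^2 times it, then the intrinsics apply), "R" (3x3) and "t" (3): a world point X has camera coordinates R X + t; the wrist camera has in their place "hand_eye" (4x4, takes a point from camera to tool coordinates, whose origin is the TCP and whose axes are the flange's). Camera axes: x right, y down, z forward; pixel columns grow to the right and rows downward; lengths in mm; the calibration is good to about 2 mm. A picture is of the moment at which its call begins: read the wrist's pose just before it. There is no depth.
- manip.sign_off(): hands the job in; it is judged then, once.
The state is a dict: "clock": time; "joints": joint angles; "qd": joint speeds; "effort": joint torques, N m; "eef_pos": TCP position; "eef_rot": TCP orientation; "wrist_force": force on the tool from outside, world axes, zero at the start; "moment": the same for the moment, N m; "finger_gap": finger opening in mm; "finger_force": force on a finger pad.
Only numpy, scipy, OpenCV 4.12 (cv2) and the standard library are available. Lean on these libraries where they do the work, as an engineer would, in place of code of your own. Each camera call takes 0.05 s, during which the arm holds its last target. There are 200 camera calls.

### The job

The square-footed pen stand on the grey mat has been knocked over. Get the pen box out of its way, tip the stand back up onto its foot and bring it home: upright in the middle of the empty black square pad beside the other stand, its foot lined up square with the pad's edges. Keep it low, do not lift it over things, leave everything else where it stands, and leave the pen box lying flat on the table.

Things in the scene. Friction and masses are not known exactly. Their poses are not given: they have to be found in the camera images.
- stand: the toppled pen stand, 0.7 kg, mostly foot (centre of mass 19 mm above the underside). Wood foot 100 x 100 x 18 mm; brass column 18 x 18 mm, up to 120 mm; brass head 20 mm thick along x, 60 mm wide along y, solid from 120 to 134 mm, then two end prongs (12 mm wide) up to 150 mm, its full height. Origin: centre of the underside; z along the column to the head; x, y parallel to the foot's sides
- stand_top (a point): on the stand's axis, level with the prong tips, 150 mm above the underside. At the start the stand lies on the prong tips and on the column-side +x edge of its foot, tilted 107 degrees from upright, this point low and farthest from the foot
- stand_edge (a point): middle of the foot's -x edge on its column side (50 mm from the axis, 18 mm above the underside). Uppermost at the start, 96 mm above the table. Pulled level from the column side towards the underside's side, it tips the stand about its lower edge; below 69 degrees tilt it falls upright by itself, its foot covering the 100 mm of table before the underside
- penbox: closed slim pen box, 46 mm along x, 150 mm along y, 26 mm high, 0.12 kg, cream card with a brass-coloured stripe on its top. Origin: centre of its underside, z up. It lies in front of the fallen stand's underside, where the foot will come down. (Other equipment stands only at the table's margins: over 0.5 m to the left or right, over 0.76 m ahead.)
- pads: two black square pads, 130 x 130 mm, paper-thin and fixed to the table. Origin: centre of the EMPTY pad (the stand's home), x and y parallel to its edges; the second pad, with the other stand on it, is centred 150 mm along +x
- mat: grey bench mat, paper-thin, fixed, 320 x 240 mm, its centre 20 mm along +x from this origin; the fallen stand's foot edge lies near the origin. Nothing can catch on it
- standing: a second pen stand of the same make, standing on its pad, with a pen 125 mm long lying in its fork (along its x). Same sizes; origin at the centre of its underside. Bystander
- dropper: amber glass dropper bottle, diameter 38, height 95 mm, on or near the mat; origin at the centre of its underside. Bystander
- jar: squat clear jar with black cap, diameter 52, height 50 mm, on or near the mat; origin at the centre of its underside. Bystander
- glue: white plastic bottle, diameter 36, height 100 mm, origin at the centre of its underside. Bystander
- tin: round metal tin, diameter 48, height 60 mm, near the empty pad; origin at the centre of its underside. Bystander

How it is judged:
By the outcome, as a careful person would: the job done as asked, in the order asked, and still so for the second after the job is handed in, with the robot touching nothing.
It also fails if it takes over 72 s, if anything falls off the work surface, if the arm or the gripper's body presses on something with over 40 N, if the wrist force passes 120 N, or if a joint passes its speed limit or range.

## Working session

There is one attempt and no reset: what is moved stays moved. The work goes in short steps, Python scripts to look and compute and a tool call to move; the robot and the scene stay as the last step left them, time stands still between calls to the robot, and variables do not carry over. Pictures are saved under pics/ and viewed, at most 10 in all, crops included, and the job is handed in when it is done.

Besides the shell and the picture viewer there is one more tool, called after "Request:" by a JSON object that holds its "api" and its "payload", one argument or row to a line. jog_arm: Moves the arm, as the interface text tells. Its arguments: {"type":"object","properties":{"series":{"type":"array"},"grip_force":{"type":"number"}},"required":["series"]}

```bash
mkdir -p pics; ls; cat > h.py <<'E'
from cell import manip
import numpy as np, cv2
from scipy.spatial.transform import Rotation as Ro
def cam(n):
    s=manip.read_state(); c=manip.camera(n)
    if n=='wrist':
        H=np.array(c['hand_eye']); T=np.eye(4); T[:3,:3]=Ro.from_euler('xyz',s['eef_rot']).as_matrix(); T[:3,3]=s['eef_pos']
        M=np.linalg.inv(T@H); c['R']=M[:3,:3]; c['t']=M[:3,3]
    c['R']=np.array(c['R']);c['t']=np.array(c['t']); return c
def save(c,f): cv2.imwrite(f,c['frame'][:,:,::-1])
def foc(c): return 240/np.tan(np.radians(c['vfov']/2))
def proj(c,X):
    p=(c['R']@np.atleast_2d(X).T).T+c['t']; s=p[:,:2]/p[:,2:]; r2=(s**2).sum(1,keepdims=True)
    return s*(1+c['k1']*r2)*foc(c)+[c['cx'],c['cy']]
def unp(c,uv,z=0):
    uv=np.atleast_2d(uv).astype(float); d=(uv-[c['cx'],c['cy']])/foc(c); s=d.copy()
    for _ in range(30): s=d/(1+c['k1']*(s**2).sum(1,keepdims=True))
    ray=np.c_[s,np.ones(len(s))]@c['R']; o=-c['R'].T@c['t']
    return o+ray*((z-o[2])/ray[:,2])[:,None]
E
python3 - <<'E'
from h import *
import pickle
s=manip.read_state();print(s, manip.finger_overhang)
for n in ('scene','side','wrist'):
    c=cam(n);save(c,f'pics/{n}0.png');pickle.dump(c,open(f'{n}0.pkl','wb'));print(n,c['vfov'],c['k1'],(-c['R'].T@c['t']).round(),c['R'].round(2).tolist())
E
```

```text
pics
{'clock': 0.0, 'joints': array([-1.35662001e+00,  3.00424430e-01,  1.52156964e+00, -1.64506292e-05,
        1.32065940e+00, -6.65955500e-02]), 'qd': array([-0.00048042, -0.00254647,  0.00095484,  0.00087888,  0.00019637,
        0.00083101]), 'effort': array([-1.01573660e-03, -5.31809378e+01, -3.52740347e+01,  7.07675703e-02,
        2.44266016e-02, -8.34732919e-05]), 'eef_pos': array([ 152.34826357, -528.23079298,  212.91675538]), 'eef_rot': array([-3.14053313e+00, -5.46942341e-05,  2.80775917e-01]), 'wrist_force': array([-0.96173534, -0.84671494,  0.63242474]), 'moment': array([-0.02644759,  0.0304397 ,  0.02527779]), 'finger_force': 0.0, 'finger_gap': 94.25212478681328} 8.0
scene 49.63395269582796 -0.016794959501906393 [1301. -409.  870.] [[0.47, 0.89, -0.0], [0.59, -0.31, -0.74], [-0.66, 0.35, -0.67]]
side 49.39685727208814 -0.12993326486803375 [343. 845. 820.] [[-0.97, -0.23, 0.01], [-0.15, 0.61, -0.78], [0.17, -0.76, -0.63]]
wrist 59.83551562110375 -0.06123075499922688 [ 220. -510.  384.] [[0.28, -0.96, -0.0], [-0.93, -0.27, 0.24], [-0.23, -0.07, -0.97]]
```

View pics/scene0.png

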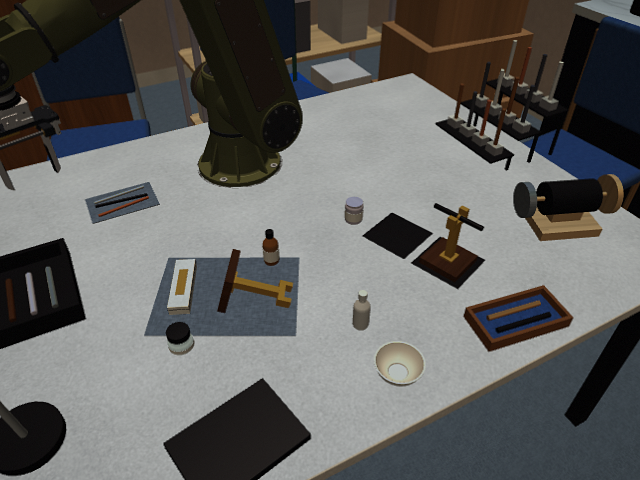

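View pics/side0.png

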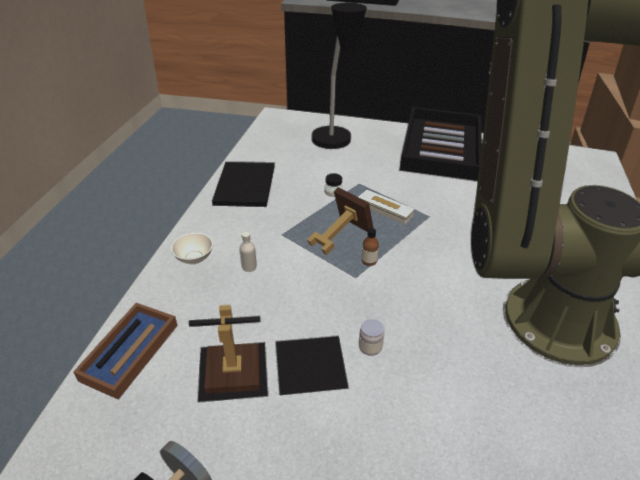

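The scene view shows the mat (146–299, 258–335), with the pen box at (181,286), foot at (230,280), prongs near (287,293), dropper (270,248), jar (180,338), glue (361,310), tin (354,210) and the empty pad at (398,235). The side view agrees, with the empty pad at (311,364).

```bash
python3 - <<'E'
from h import *
import pickle
sc,si=[pickle.load(open(f'{n}0.pkl','rb')) for n in('scene','side')]
def quad(c,seed,r,th):
    # dark/colour region around the seed -> 4-corner polygon
    g=cv2.GaussianBlur(c['frame'],(3,3),0).astype(int); x,y=seed
    ref=np.median(g[y-2:y+3,x-2:x+3].reshape(-1,3),0)
    m=(np.abs(g-ref).max(2)<th).astype(np.uint8)
    m=cv2.morphologyEx(m,cv2.MORPH_OPEN,np.ones((3,3)))
    l=cv2.connectedComponents(m)[1]; m=(l==l[y,x]).astype(np.uint8)
    h=cv2.convexHull(cv2.findContours(m,0,1)[0][0])
    return cv2.approxPolyN(h,4).reshape(-1,2) if hasattr(cv2,'approxPolyN') else h.reshape(-1,2)
for nm,c,s,th in(('pad scene',sc,(398,233),28),('pad side',si,(311,364),28),('mat scene',sc,(240,325),30),('mat side',si,(360,210),25)):
    q=quad(c,s,0,th); w=unp(c,q)[:,:2]; print(nm,q.tolist(),w.round().tolist(),'c',w.mean(0).round(1),'L',np.linalg.norm(w-np.roll(w,1,0),axis=1).round())
for nm,us,ui,z in (('drop base',(270,264),(371,264),0),('jar top',(178,330),(334,178),50),('glue base',(361,327),(249,269),0),('tin top',(354,203),(372,327),60),('box mid top',(182,285),(385,205),26),('standing foot top',(448,257),(233,367),18)):
    print(nm,unp(sc,us,z)[0].round(),unp(si,ui,z)[0].round())
a=sc['frame'][235:360,130:330]; b=si['frame'][160:285,270:450]
A=cv2.resize(a,None,fx=4,fy=4,interpolation=cv2.INTER_CUBIC)
cv2.imwrite('pics/a.png',A[:,:,::-1]); 
B=cv2.resize(b,None,fx=4,fy=4,interpolation=cv2.INTER_CUBIC); cv2.imwrite('pics/b.png',B[:,:,::-1])
E
```

```text
pad scene [[431, 233], [403, 258], [363, 235], [392, 213]] [[537.0, 316.0], [581.0, 199.0], [462.0, 157.0], [421.0, 273.0]] c [500.  236.4] L [124. 125. 126. 123.]
pad side [[347, 387], [280, 394], [276, 342], [338, 337]] [[422.0, 273.0], [539.0, 317.0], [582.0, 200.0], [464.0, 157.0]] c [501.8 237. ] L [123. 125. 125. 126.]
mat scene [[295, 335], [144, 335], [168, 258], [299, 250]] [[670.0, -137.0], [522.0, -419.0], [313.0, -309.0], [436.0, -13.0]] c [ 485.4 -219.4] L [265. 318. 236. 321.]
mat side [[368, 205], [377, 244], [339, 211], [334, 191]] [[481.0, -318.0], [432.0, -158.0], [552.0, -271.0], [585.0, -362.0]] c [ 512.3 -277.1] L [114. 167. 165.  97.]
drop base [449. -97.   0.] [434. -80.   0.]
jar top [ 586. -355.   50.] [ 584. -351.   50.]
glue base [717.  -3.   0.] [708.   6.   0.]
tin top [401. 163.  60.] [396. 168.  60.]
box mid top [ 444. -308.   26.] [ 432. -292.   26.]
standing foot top [643. 284.  18.] [638. 293.  18.]
```

View pics/a.png

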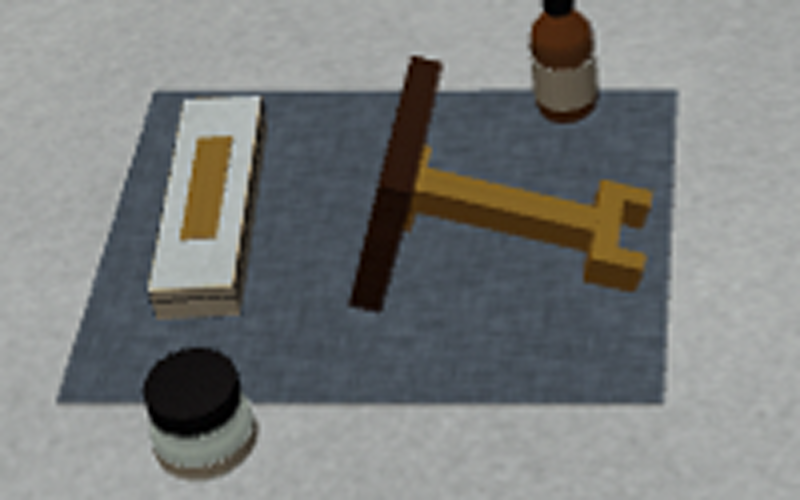

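View pics/b.png

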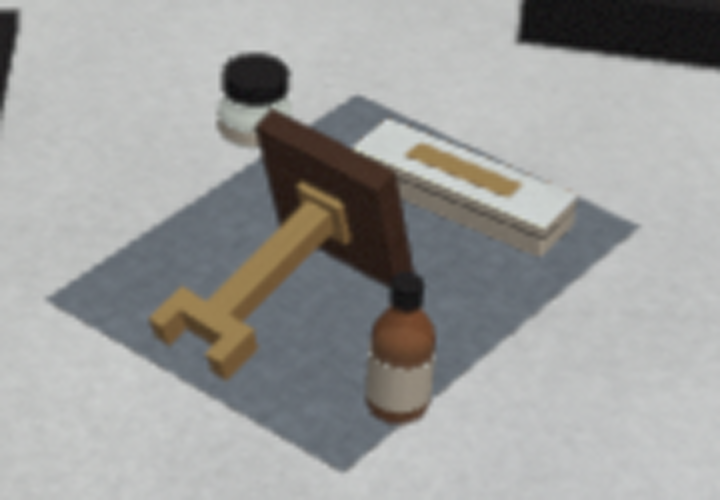

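```bash
cat > fit.py <<'E'
from h import *
from scipy.optimize import least_squares
def fit(obs,p0,tilt=0,z0=0):
    """obs: list of (camera, local points, pixels); returns x,y,yaw and rms px"""
    def W(p,L): return (Ro.from_euler('zy',[p[2],tilt]).apply(L))+[p[0],p[1],z0]
    f=lambda p: np.concatenate([(proj(c,W(p,np.array(L,float)))-uv).ravel() for c,L,uv in obs])
    r=least_squares(f,p0); return r.x,r.fun.reshape(-1,2)
E
python3 - <<'E'
from fit import *
import pickle
sc,si=[pickle.load(open(f'{n}0.pkl','rb')) for n in('scene','side')]
A=lambda l: np.array(l)/4+[130-.4,235-.4]
B=lambda l: np.array(l)/4+[270-.4,160-.4]
def show(n,r):
    p,e=r; print(n,p[:2].round(1),'yaw',np.degrees(p[2]).round(1),'rms',np.sqrt((e**2).mean()).round(2)); 
t=np.radians(107)
# world y-ish heading; local +y is to the left of heading
La=[(-50,50,0),(-50,50,18),(-50,-50,0),(-50,-50,18),(50,-50,0),(50,-50,18)]
Pa=A([(412,57),(441,63),(379,187),(412,192),(350,305),(382,310)])
Lb=[(-50,-50,0),(-50,-50,18),(-50,50,0),(-50,50,18),(50,50,18)]
Pb=B([(272,112),(260,125),(396,172),(383,190),(410,290)])
for o in ([(sc,La,Pa)],[(si,Lb,Pb)],[(sc,La,Pa),(si,Lb,Pb)]): show('stand',fit(o,[500,-220,1.1],t,53.1))
bl=[(-23,75,26),(23,75,26),(23,-75,26),(-23,-75,26)]
P1=A([(185,99),(262,97),(238,292),(150,290)]); P2=B([(575,195),(543,238),(357,146),(386,120)])
for o in ([(sc,bl,P1)],[(si,bl,P2)],[(sc,bl,P1),(si,bl,P2)]): show('box',fit(o,[440,-300,1.0]))
ml=[(-160,120,0),(160,120,0),(160,-120,0),(-160,-120,0)]
P1=A([(152,91),(677,91),(663,403),(58,403)]);P2=B([(638,227),(345,470),(47,298),(357,96)])
show('mat',fit([(sc,ml,P1),(si,ml,P2)],[485,-219,1.1]))
# pads
pl=[(65,65,0),(65,-65,0),(-65,-65,0),(-65,65,0)]
P1=np.array([[431,233],[403,258],[363,235],[392,213]])
P2=np.array([[280,394],[276,342],[338,337],[347,387]])
show('pad',fit([(sc,pl,P1),(si,pl,P2)],[500,236,.36]))
for nm,us,ui,z in (('drop base',A((567,112)),B((400,410)),0),('jar cap',A((192,376)),B((256,72)),50)): print(nm,unp(sc,us,z)[0].round(),unp(si,ui,z)[0].round())
E
```

```text
stand [ 502.7 -198. ] yaw 18.6 rms 12.61
stand [ 485.7 -250.7] yaw -41.3 rms 12.67
stand [ 488.9 -201.1] yaw 10.5 rms 13.97
box [ 435.3 -305.7] yaw 66.9 rms 0.52
box [ 432.7 -301.5] yaw 65.2 rms 0.97
box [ 433.8 -304.9] yaw 66.4 rms 0.96
mat [ 492.  -222.5] yaw 62.3 rms 0.4
pad [501.4 236.3] yaw 20.1 rms 1.12
drop base [446. -92.   0.] [439. -86.   0.]
jar cap [ 582. -354.   50.] [ 586. -353.   50.]
```

```bash
sed -i "s/'zy'/'ZY'/" fit.py
python3 - <<'E'
from fit import *
import pickle
sc,si=[pickle.load(open(f'{n}0.pkl','rb')) for n in('scene','side')]
A=lambda l: np.array(l)/4+[130-.4,235-.4]
B=lambda l: np.array(l)/4+[270-.4,160-.4]
def show(n,r):
    p,e=r; print(n,p[:2].round(1),'yaw',np.degrees(p[2]).round(1),'rms',np.sqrt((e**2).mean()).round(2)); return p
t=np.radians(107)
La=[(-50,50,0),(-50,50,18),(-50,-50,0),(-50,-50,18),(50,-50,0),(50,-50,18)]
Pa=A([(412,57),(441,63),(379,187),(412,192),(350,305),(382,310)])
Lb=[(-50,-50,0),(-50,-50,18),(-50,50,0),(-50,50,18),(50,50,18)]
Pb=B([(272,112),(260,125),(396,172),(383,190),(410,290)])
for o in ([(sc,La,Pa)],[(si,Lb,Pb)],[(sc,La,Pa),(si,Lb,Pb)]): p=show('stand',fit(o,[500,-220,1.1],t,53.1))
R=Ro.from_euler('ZY',[p[2],t])
for L in [(-50,0,18),(0,0,150),(50,0,18),(50,0,0),(0,0,60)]: print(L,(R.apply(L)+[p[0],p[1],53.1]).round(1))
E
```

```text
stand [ 498.9 -224. ] yaw 60.2 rms 0.43
stand [ 497.8 -223.9] yaw 61.8 rms 0.9
stand [ 498.1 -224.1] yaw 60.8 rms 0.73
(-50, 0, 18) [ 513.7 -196.4   95.7]
(0, 0, 150) [568.1 -98.9   9.2]
(50, 0, 18) [ 499.4 -221.9    0. ]
(50, 0, 0) [ 491.  -236.9    5.3]
(0, 0, 60) [ 526.1 -174.1   35.6]
```

Request:
{"api": "jog_arm", "payload": {
  "series": [
    [0.2, 0.15, 0, 0, 0, -0.07, 0],
    [0.4, 0.3, 0, 0, 0, -0.14, 0],
    [0.6, 0.45, 0, 0, 0, -0.21, 0],
    [0.8, 0.6, 0, 0, 0, -0.28, 0],
    [0.9, 0.65, 0, 0, 0, -0.35, 0],
    [0.95, 0.7, 0, 0, 0, -0.42, 0],
    [0.95, 0.7, 0, 0, 0, -0.446, 0]
  ]
}}

```text
clock: 0.73
eef_pos: [267.7, -443.3, 213.3]
eef_rot: [-3.141, 0.0, -0.424]
wrist_force: [-0.2, -1.2, -1.3]
finger_gap: 94.0
finger_force: 0.0
```

Request:
{"api": "jog_arm", "payload": {
  "series": [
    [0.2, 0.15, 0, 0, 0, 0, 0],
    [0.4, 0.3, 0, 0, 0, 0, 0],
    [0.6, 0.45, 0, 0, 0, 0, 0],
    [0.8, 0.6, 0, 0, 0, 0, 0],
    [0.9, 0.7, 0, 0, 0, 0, 0],
    [0.9, 0.7, 0, 0, 0, 0, 0]
  ]
}}

```text
clock: 1.23
eef_pos: [376.2, -358.5, 213.2]
eef_rot: [-3.141, 0.0, -0.417]
wrist_force: [-0.6, 0.3, -0.2]
finger_gap: 94.3
finger_force: 0.0
```

Request:
{"api": "jog_arm", "payload": {
  "series": [
    [0.2, 0.15, 0, 0, 0, 0, 0],
    [0.4, 0.3, -0.1, 0, 0, 0, 0],
    [0.49, 0.45, -0.2, 0, 0, 0, 0],
    [0.49, 0.46, -0.3, 0, 0, 0, 0],
    [0.49, 0.46, -0.3, 0, 0, 0, 0]
  ]
}}

```text
clock: 1.65
eef_pos: [432.5, -304.4, 175.2]
eef_rot: [-3.141, 0.004, -0.419]
wrist_force: [-0.6, 0.9, -0.2]
finger_gap: 94.1
finger_force: 0.0
```

```bash
python3 - <<'E'
from h import *
s=manip.read_state();print(s['clock'],s['eef_pos'],np.degrees(s['eef_rot']),s['joints'].round(2))
c=cam('wrist');save(c,'pics/w1.png')
b=[(-23,75,26),(23,75,26),(23,-75,26),(-23,-75,26)]
print(proj(c,Ro.from_euler('z',66.4,degrees=True).apply(b)+[433.8,-304.9,0]).round())
E
```

```text
1.65 [ 432.48484814 -304.44415695  175.1740751 ] [-179.95153745    0.21062033  -23.9804703 ] [-0.68  0.29  1.63 -0.    1.23  1.31]
[[350. 312.]
 [294. 312.]
 [290. 125.]
 [352. 125.]]
```

View pics/w1.png

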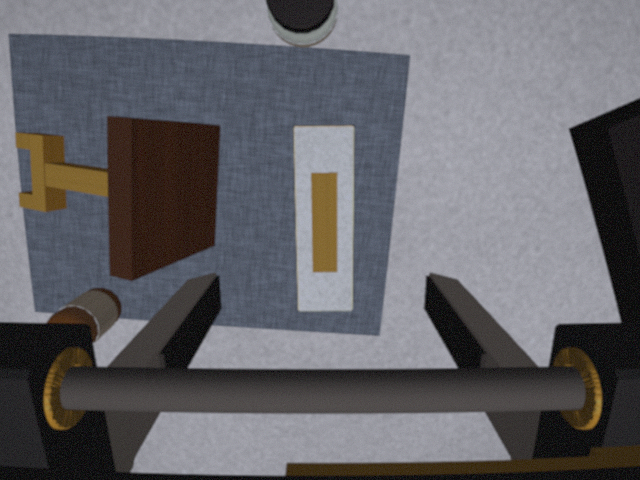

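The wrist view shows the box at (293–354, 126–311), matching the prediction, with clear space for the fingers. I'll grip it now.

Request:
{"api": "jog_arm", "payload": {
  "series": [
    [0.01, 0, -0.2, 0, 0, 0, 0],
    [0.01, 0, -0.4, 0, 0, 0, 0],
    [0.01, 0, -0.6, 0, 0, 0, 0],
    [0.01, 0, -0.8, 0, 0, 0, 0],
    [0.01, 0, -0.9, 0, 0, 0, 0],
    [0.01, 0, -0.9, 0, 0, 0, 0]
  ]
}}

```text
clock: 2.2
eef_pos: [433.0, -305.7, 67.7]
eef_rot: [-3.141, 0.003, -0.421]
wrist_force: [-0.1, -0.4, -0.0]
finger_gap: 93.8
finger_force: 0.0
```

Request:
{"api": "jog_arm", "payload": {
  "series": [
    [0, 0, -0.15, 0, 0, 0, 0],
    [0, 0, -0.3, 0, 0, 0, 0],
    [0, 0, -0.4, 0, 0, 0, 0],
    [0, 0, -0.45, 0, 0, 0, 0],
    [0, 0, -0.45, 0, 0, 0, 0.2],
    [0, 0, -0.45, 0, 0, 0, 0.4],
    [0, 0, -0.45, 0, 0, 0, 0.6],
    [0, 0, -0.45, 0, 0, 0, 0.6]
  ],
  "grip_force": 8
}}

```text
clock: 2.87
eef_pos: [434.8, -305.6, 16.4]
eef_rot: [3.141, -0.001, -0.42]
wrist_force: [0.3, 0.5, -0.2]
finger_gap: 70.5
finger_force: 0.0
```

Request:
{"api": "jog_arm", "payload": {
  "series": [
    [0, 0, 0, 0, 0, 0, 0.6],
    [0, 0, 0, 0, 0, 0, 0.6],
    [0, 0, 0, 0, 0, 0, 0.6],
    [0, 0, 0, 0, 0, 0, 0.6]
  ]
}}

```text
clock: 3.2
eef_pos: [434.5, -305.3, 15.6]
eef_rot: [3.141, -0.0, -0.42]
wrist_force: [-0.7, 0.4, 1.8]
finger_gap: 45.8
finger_force: 8.0
```

Request:
{"api": "jog_arm", "payload": {
  "series": [
    [0, 0, 0.03, 0, 0, 0, 0.6],
    [-0.04, -0.09, 0.03, 0, 0, 0, 0.6],
    [-0.1, -0.22, 0.03, 0, 0, 0, 0.6],
    [-0.16, -0.36, 0.03, 0, 0, 0, 0.6],
    [-0.2, -0.46, 0.03, 0, 0, 0, 0.6],
    [-0.23, -0.52, 0.03, 0, 0, 0, 0.6],
    [-0.23, -0.52, 0.015, 0, 0, 0, 0.6],
    [-0.23, -0.52, 0, 0, 0, 0, 0.6]
  ]
}}

```text
clock: 3.87
eef_pos: [406.6, -367.9, 15.3]
eef_rot: [3.141, -0.0, -0.42]
wrist_force: [-4.8, -5.6, 11.3]
finger_gap: 45.9
finger_force: 8.0
```

Request:
{"api": "jog_arm", "payload": {
  "series": [
    [0, 0, 0, 0, 0, 0, 0.6],
    [0, 0, 0, 0, 0, 0, 0.4],
    [0, 0, 0, 0, 0, 0, 0.2],
    [0, 0, 0, 0, 0, 0, 0.2],
    [0, 0, 0, 0, 0, 0, 0.2],
    [0, 0, 0.1, 0, 0, 0, 0.2],
    [0, 0, 0.3, 0, 0, 0, 0.2]
  ]
}}

```text
clock: 4.45
eef_pos: [405.9, -366.5, 50.3]
eef_rot: [-3.14, 0.004, -0.42]
wrist_force: [-0.3, 0.5, -0.4]
finger_gap: 75.1
finger_force: 0.0
```

Request:
{"api": "jog_arm", "payload": {
  "series": [
    [0, 0, 0.2, 0, 0, 0, 0.5],
    [0, 0, 0.4, 0, 0, 0, 0.7],
    [0, 0, 0.6, 0, 0, 0, 1],
    [0, 0, 0.8, 0, 0, 0, 1],
    [0, 0, 1, 0, 0, 0, 1],
    [0, 0, 1, 0, 0, 0, 1]
  ]
}}

```text
clock: 4.95
eef_pos: [408.0, -368.7, 177.2]
eef_rot: [3.139, -0.007, -0.42]
wrist_force: [-0.3, 0.1, 0.4]
finger_gap: 38.5
finger_force: 0.0
```

```bash
python3 - <<'E'
from h import *
s=manip.read_state();print(s['clock'],s['eef_pos'],np.degrees(s['eef_rot']),s['joints'].round(2))
a=cam('scene')['frame'][235:360,130:330]; cv2.imwrite('pics/a2.png',cv2.resize(a,None,fx=3,fy=3)[:,:,::-1])
E
```

```text
4.95 [ 408.01615222 -368.71015393  177.20814319] [179.84091412  -0.40703761 -24.04318639] [-0.8   0.33  1.57  0.    1.23  1.19]
```

View pics/a2.png

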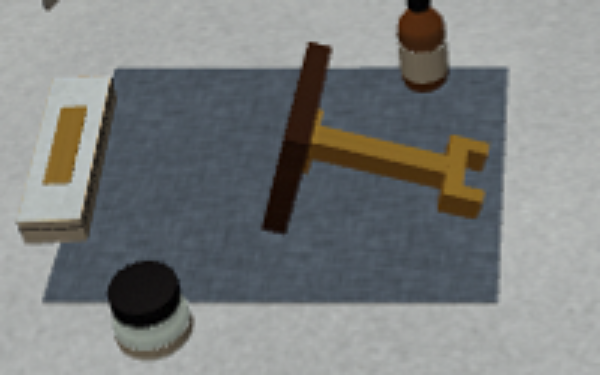

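The box now lies clear and flat at (65,150) in the crop, and the stand hasn't moved. Next I'll put the closed fingers behind the upper foot edge.

Request:
{"api": "jog_arm", "payload": {
  "series": [
    [0.1, 0.17, 0, 0, 0, 0, 1],
    [0.22, 0.36, 0, 0, 0, -0.03, 1],
    [0.34, 0.55, 0, 0, 0, -0.058, 1],
    [0.44, 0.74, 0, 0, 0, -0.058, 1],
    [0.5, 0.82, 0, 0, 0, -0.058, 1],
    [0.5, 0.82, 0, 0, 0, -0.058, 1]
  ]
}}

```text
clock: 5.5
eef_pos: [467.6, -267.5, 171.1]
eef_rot: [-3.141, 0.001, -0.508]
wrist_force: [-0.3, -0.4, -1.2]
finger_gap: 0.6
finger_force: 0.0
```

Request:
{"api": "jog_arm", "payload": {
  "series": [
    [0.12, 0.2, 0, 0, 0, 0, 1],
    [0.25, 0.41, 0, 0, 0, 0, 1],
    [0.37, 0.61, 0, 0, 0, 0, 1],
    [0.49, 0.82, 0, 0, 0, 0, 1],
    [0.49, 0.82, 0, 0, 0, 0, 1],
    [0.49, 0.82, 0, 0, 0, 0, 1]
  ]
}}

```text
clock: 6.0
eef_pos: [525.6, -170.9, 171.1]
eef_rot: [3.141, 0.001, -0.509]
wrist_force: [-0.2, -0.2, 0.6]
finger_gap: 0.7
finger_force: 0.0
```

Request:
{"api": "jog_arm", "payload": {
  "series": [
    [0, 0, -0.15, 0, 0, 0, 1],
    [0, 0, -0.3, 0, 0, 0, 1],
    [0, 0, -0.45, 0, 0, 0, 1],
    [0, 0, -0.6, 0, 0, 0, 1],
    [0, 0, -0.75, 0, 0, 0, 1],
    [0, 0, -0.79, 0, 0, 0, 1],
    [0, 0, -0.79, 0, 0, 0, 1]
  ]
}}

```text
clock: 6.58
eef_pos: [524.5, -171.8, 75.5]
eef_rot: [3.141, 0.003, -0.512]
wrist_force: [0.2, -0.9, -0.5]
finger_gap: 0.3
finger_force: 0.0
```

```bash
python3 - <<'E'
from h import *
s=manip.read_state();print(s['clock'],s['eef_pos'],np.degrees(s['eef_rot']),s['joints'].round(2),s['finger_gap'])
E
```

```text
6.5833 [ 524.48826231 -171.84729655   75.48331969] [ 1.79974419e+02  1.49128842e-01 -2.93441527e+01] [-0.38  0.46  1.65 -0.    1.04  1.7 ] 0.34041842908697456
```

Request:
{"api": "jog_arm", "payload": {
  "series": [
    [-0.02, -0.036, 0, 0, 0, 0, 1],
    [-0.04, -0.072, 0, 0, 0, 0, 1],
    [-0.06, -0.108, 0, 0, 0, 0, 1],
    [-0.08, -0.144, 0, 0, 0, 0, 1],
    [-0.1, -0.18, 0, 0, 0, 0, 1],
    [-0.12, -0.215, 0, 0, 0, 0, 1],
    [-0.14, -0.25, 0, 0, 0, 0, 1],
    [-0.16, -0.286, 0, 0, 0, 0, 1]
  ]
}}

```text
clock: 7.25
eef_pos: [506.1, -205.6, 76.7]
eef_rot: [3.142, 0.0, -0.511]
wrist_force: [-0.6, 0.4, 0.5]
finger_gap: 0.3
finger_force: 0.1
```

Request:
{"api": "jog_arm", "payload": {
  "series": [
    [-0.02, -0.036, 0, 0, 0, 0, 1],
    [-0.04, -0.072, 0, 0, 0, 0, 1],
    [-0.06, -0.108, 0, 0, 0, 0, 1],
    [-0.08, -0.144, 0, 0, 0, 0, 1],
    [-0.1, -0.18, 0, 0, 0, 0, 1],
    [-0.12, -0.215, 0, 0, 0, 0, 1],
    [-0.14, -0.25, 0, 0, 0, 0, 1],
    [-0.16, -0.286, 0, 0, 0, 0, 1]
  ]
}}

```text
clock: 7.92
eef_pos: [486.9, -240.0, 76.6]
eef_rot: [3.142, 0.0, -0.511]
wrist_force: [0.5, 0.2, 0.6]
finger_gap: 0.5
finger_force: 0.0
```

```bash
python3 - <<'E'
from h import *
s=manip.read_state();print(s['clock'],s['eef_pos'],s['wrist_force'])
import pickle
o=[]
for n,y,x in(('scene',215,110),('side',140,270)):
    c=cam(n);pickle.dump(c,open(f'{n}1.pkl','wb')); o.append(cv2.resize(c['frame'][y:y+150,x:x+200],None,fx=2.9,fy=4 if 0 else 2.9))
cv2.imwrite('pics/t1.png',cv2.resize(np.hstack(o),(800,300))[:,:,::-1])
E
```

```text
7.9167 [ 486.88686587 -239.9581768    76.56195706] [0.54644272 0.20904035 0.63189648]
```

View pics/t1.png

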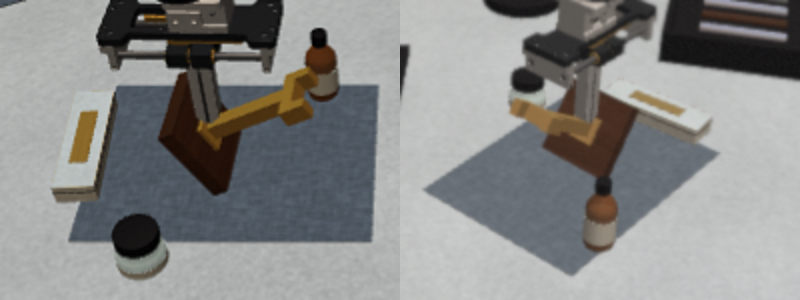

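The stand is tilting back up, with its head raised to about (300,90) in the left half; the box is clear. I'll carry on a little so it falls upright.

Request:
{"api": "jog_arm", "payload": {
  "series": [
    [0, 0, 0, 0, 0, 0, 1],
    [0, 0, 0, 0, 0, 0, 1],
    [-0.02, -0.036, 0, 0, 0, 0, 1],
    [-0.04, -0.072, 0, 0, 0, 0, 1],
    [-0.06, -0.108, 0, 0, 0, 0, 1],
    [-0.06, -0.108, 0, 0, 0, 0, 1],
    [-0.06, -0.108, 0, 0, 0, 0, 1],
    [-0.06, -0.108, 0, 0, 0, 0, 1]
  ]
}}

```text
clock: 8.68
eef_pos: [480.0, -252.5, 76.7]
eef_rot: [3.142, -0.0, -0.511]
wrist_force: [-1.6, -1.1, 2.6]
finger_gap: 0.5
finger_force: 1.3
```

```bash
python3 - <<'E'
from h import *
s=manip.read_state();print(s['clock'],s['eef_pos'],s['wrist_force'],s['moment'])
import pickle
o=[]
for n,y,x in(('scene',195,110),('side',120,270)):
    c=cam(n);pickle.dump(c,open(f'{n}2.pkl','wb')); o.append(c['frame'][y:y+200,x:x+200])
cv2.imwrite('pics/t2.png',cv2.resize(np.hstack(o),None,fx=2,fy=2,interpolation=cv2.INTER_CUBIC)[:,:,::-1])
E
```

```text
8.6833 [ 479.98522548 -252.53321634   76.67986919] [-1.55994777 -1.14597644  2.60874049] [-0.21708256  0.23682415 -0.01712873]
```

View pics/t2.png

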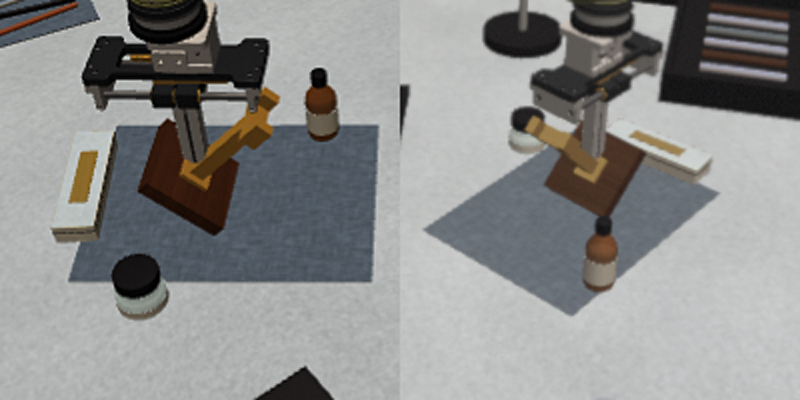

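Now (left half) the stand leans about 40° and its column rests on the finger. Moving the finger further back lowers it gently.

Request:
{"api": "jog_arm", "payload": {
  "series": [
    [-0.02, -0.036, 0.02, 0, 0, 0, 1],
    [-0.04, -0.072, 0.04, 0, 0, 0, 1],
    [-0.06, -0.108, 0.06, 0, 0, 0, 1],
    [-0.08, -0.144, 0.08, 0, 0, 0, 1],
    [-0.1, -0.18, 0.08, 0, 0, 0, 1],
    [-0.12, -0.215, 0.08, 0, 0, 0, 1],
    [-0.14, -0.25, 0.08, 0, 0, 0, 1],
    [-0.16, -0.286, 0.08, 0, 0, 0, 1]
  ]
}}

```text
clock: 9.45
eef_pos: [460.4, -287.2, 86.0]
eef_rot: [-3.142, 0.0, -0.511]
wrist_force: [-1.1, -3.0, -1.5]
finger_gap: 0.7
finger_force: 1.3
```

Request:
{"api": "jog_arm", "payload": {
  "series": [
    [-0.02, -0.036, 0, 0, 0, 0, 1],
    [-0.04, -0.072, 0, 0, 0, 0, 1],
    [-0.06, -0.108, 0, 0, 0, 0, 1],
    [-0.08, -0.144, 0, 0, 0, 0, 1],
    [-0.1, -0.18, 0, 0, 0, 0, 1],
    [-0.12, -0.215, 0, 0, 0, 0, 1],
    [-0.14, -0.25, 0, 0, 0, 0, 1],
    [-0.14, -0.25, 0, 0, 0, 0, 1]
  ]
}}

```text
clock: 10.12
eef_pos: [443.7, -317.4, 86.3]
eef_rot: [3.142, -0.0, -0.511]
wrist_force: [0.1, -0.4, 1.1]
finger_gap: 0.6
finger_force: 0.0
```

Request:
{"api": "jog_arm", "payload": {
  "series": [
    [-0.01, -0.02, 0.2, 0, 0, 0, 1],
    [-0.01, -0.02, 0.4, 0, 0, 0, 1],
    [-0.01, -0.02, 0.6, 0, 0, 0, 0.7],
    [-0.01, -0.02, 0.8, 0, 0, 0, 0.5],
    [-0.01, -0.02, 1, 0, 0, 0, 0.3],
    [-0.01, -0.02, 1, 0, 0, 0, 0.3]
  ]
}}

```text
clock: 10.62
eef_pos: [444.1, -320.0, 211.0]
eef_rot: [3.14, -0.007, -0.511]
wrist_force: [-0.2, -0.6, 0.7]
finger_gap: 23.5
finger_force: 0.0
```

```bash
python3 - <<'E'
from h import *
s=manip.read_state();print(s['clock'],s['eef_pos'],s['eef_rot'],s['wrist_force'],s['moment'])
import pickle
o=[]
for n,y,x in(('scene',195,110),('side',120,270),('wrist',0,0)):
    c=cam(n);pickle.dump(c,open(f'{n}3.pkl','wb')); o.append(cv2.resize(c['frame'][y:y+200,x:x+200],(400,400),interpolation=cv2.INTER_CUBIC) if y else c['frame'])
print([x.shape for x in o])
I=np.vstack([np.hstack([cv2.resize(o[0],(360,360)),cv2.resize(o[1],(360,360))])])
W=np.zeros((600,800,3),np.uint8); W[:300,:300]=cv2.resize(o[0],(300,300));W[300:,:300]=cv2.resize(o[1],(300,300));W[:375,300:]=cv2.resize(o[2],(500,375))
cv2.imwrite('pics/t3.png',W[:,:,::-1])
E
```

```text
10.6167 [ 444.07092629 -319.98019302  211.03782377] [ 3.14049114 -0.00682724 -0.51069501] [-0.15181823 -0.64039235  0.66323008] [ 0.04001093 -0.07382693  0.00135435]
[(400, 400, 3), (400, 400, 3), (480, 640, 3)]
```

View pics/t3.png

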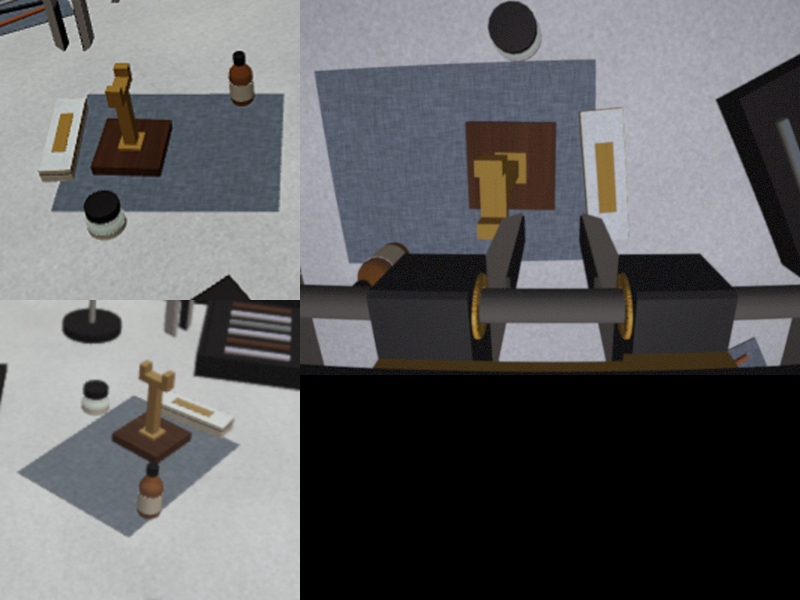

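It is upright: the wrist view shows the foot's corners near (467,122), (555,122), (555,210), (470,209), and everything else is in place. I'll measure its pose precisely.

```bash
python3 - <<'E'
from fit import *
import pickle
w,sc,si=[pickle.load(open(f'{n}3.pkl','rb')) for n in('wrist','scene','side')]
L=[(50,-50,18),(-50,-50,18),(-50,50,18),(50,50,18)]
uv=(np.array([(467,122),(555,122),(555,210),(470,209)])-[300,0])*1.28
g=cv2.cvtColor(w['frame'],cv2.COLOR_RGB2GRAY)
uv2=cv2.cornerSubPix(g,uv.astype(np.float32).reshape(-1,1,2),(5,5),(-1,-1),(3,50,.01)).reshape(-1,2)
for u in (uv,uv2):
    p,e=fit([(w,L,u)],[470,-265,1.05]); print(p[:2].round(1),np.degrees(p[2]).round(1),e.round(1).tolist())
# head/pad check by side+scene segmentation of the brown foot top
for n,c,s in(('scene',sc,(195+0,0)),('side',si,0)):
    print(n,proj(c,Ro.from_euler('z',p[2]).apply(L)+[p[0],p[1],0]).round().tolist(), 'head',proj(c,[p[0],p[1],134]).round().tolist())
E
```

```text
[ 466.7 -281.6] 60.2 [[-2.5, -0.3], [2.1, 0.4], [0.7, -0.1], [-0.4, 0.1]]
[ 467.5 -281.1] 60.1 [[-0.6, -0.4], [0.2, 0.3], [0.3, 0.1], [0.1, 0.1]]
scene [[215.0, 308.0], [170.0, 306.0], [181.0, 274.0], [224.0, 275.0]] head [[189.0, 252.0]]
side [[344.0, 208.0], [368.0, 193.0], [398.0, 208.0], [374.0, 224.0]] head [[374.0, 170.0]]
```

Request:
{"api": "jog_arm", "payload": {
  "series": [
    [0.06, 0.1, 0, 0, 0, -0.003, 0.2],
    [0.12, 0.2, 0, 0, 0, -0.007, 0.2],
    [0.19, 0.32, 0, 0, 0, -0.007, 0.3],
    [0.19, 0.32, 0, 0, 0, -0.007, 0.3],
    [0.19, 0.32, 0, 0, 0, -0.007, 0.3],
    [0.19, 0.32, 0, 0, 0, -0.007, 0.3]
  ]
}}

```text
clock: 11.27
eef_pos: [465.2, -281.0, 205.5]
eef_rot: [3.142, 0.001, -0.522]
wrist_force: [0.6, 0.7, -0.6]
finger_gap: 65.6
finger_force: 0.0
```

```bash
python3 - <<'E'
from h import *
s=manip.read_state();print(s['clock'],s['eef_pos'],np.degrees(s['eef_rot']),s['joints'].round(2),s['finger_gap'])
E
```

```text
11.2667 [ 465.21996649 -281.01798374  205.50350182] [ 1.79998970e+02  6.88234163e-02 -2.98938343e+01] [-0.61  0.29  1.55 -0.    1.3   1.48] 65.62101503219235
```

Request:
{"api": "jog_arm", "payload": {
  "series": [
    [0.02, 0, -0.15, 0, 0, 0, 0.3],
    [0.02, 0, -0.3, 0, 0, 0, 0.3],
    [0.02, 0, -0.45, 0, 0, 0, 0.3],
    [0.02, 0, -0.6, 0, 0, 0, 0.3],
    [0.02, 0, -0.7, 0, 0, 0, 0.3],
    [0.02, 0, -0.73, 0, 0, 0, 0.3],
    [0.02, 0, -0.73, 0, 0, 0, 0.3]
  ]
}}

```text
clock: 11.85
eef_pos: [467.3, -281.1, 117.7]
eef_rot: [-3.141, 0.002, -0.523]
wrist_force: [-0.0, 0.0, 0.6]
finger_gap: 65.5
finger_force: 0.0
```

Request:
{"api": "jog_arm", "payload": {
  "series": [
    [0, 0, 0, 0, 0, 0, 0.5],
    [0, 0, 0, 0, 0, 0, 0.6],
    [0, 0, 0, 0, 0, 0, 0.7],
    [0, 0, 0, 0, 0, 0, 0.8],
    [0, 0, 0, 0, 0, 0, 0.9],
    [0, 0, 0, 0, 0, 0, 0.9],
    [0, 0, 0, 0, 0, 0, 0.9],
    [0, 0, 0, 0, 0, 0, 0.9]
  ],
  "grip_force": 25
}}

```text
clock: 12.52
eef_pos: [468.1, -280.6, 118.7]
eef_rot: [-3.141, -0.0, -0.522]
wrist_force: [1.5, 1.8, 0.8]
finger_gap: 19.8
finger_force: 25.0
```

Request:
{"api": "jog_arm", "payload": {
  "series": [
    [0, 0, 0.01, 0, 0, 0, 0.9],
    [0, 0, 0.02, 0, 0, 0, 0.9],
    [0, 0, 0.04, 0, 0, 0, 0.9],
    [0, 0, 0.05, 0, 0, 0, 0.9],
    [0, 0, 0.05, 0, 0, 0, 0.9],
    [0, 0, 0.05, 0, 0, 0, 0.9]
  ]
}}

```text
clock: 13.02
eef_pos: [468.0, -280.8, 124.6]
eef_rot: [-3.142, 0.0, -0.522]
wrist_force: [0.1, 0.1, -6.2]
finger_gap: 19.8
finger_force: 25.0
```

Request:
{"api": "jog_arm", "payload": {
  "series": [
    [0.06, 0.07, 0, 0, 0, 0, 0.9],
    [0.18, 0.2, 0, 0, 0, 0, 0.9],
    [0.32, 0.36, 0, 0, 0, 0, 0.9],
    [0.46, 0.52, 0, 0, 0, 0, 0.9],
    [0.6, 0.68, 0, 0, 0, 0, 0.9],
    [0.74, 0.82, 0, 0, 0, 0, 0.9],
    [0.84, 0.93, 0, 0, 0, 0, 0.9],
    [0.9, 1, 0, 0, 0, 0, 0.9]
  ]
}}

```text
clock: 13.68
eef_pos: [577.3, -158.6, 124.4]
eef_rot: [-3.141, 0.0, -0.52]
wrist_force: [-1.4, -1.0, -6.8]
finger_gap: 19.6
finger_force: 25.0
```

Request:
{"api": "jog_arm", "payload": {
  "series": [
    [0, 0.07, 0, 0, 0, 0.02, 0.9],
    [0, 0.2, 0, 0, 0, 0.05, 0.9],
    [0, 0.36, 0, 0, 0, 0.08, 0.9],
    [0, 0.52, 0, 0, 0, 0.11, 0.9],
    [0, 0.68, 0, 0, 0, 0.14, 0.9],
    [0, 0.82, 0, 0, 0, 0.17, 0.9],
    [0, 0.93, 0, 0, 0, 0.19, 0.9],
    [0, 1, 0, 0, 0, 0.2, 0.9]
  ]
}}

```text
clock: 14.35
eef_pos: [575.6, -39.6, 124.7]
eef_rot: [-3.142, 0.0, -0.205]
wrist_force: [-0.6, -0.5, -6.6]
finger_gap: 19.7
finger_force: 25.0
```

Request:
{"api": "jog_arm", "payload": {
  "series": [
    [0, 0.07, 0, 0, 0, 0.02, 0.9],
    [0, 0.2, 0, 0, 0, 0.05, 0.9],
    [0, 0.36, 0, 0, 0, 0.08, 0.9],
    [0, 0.52, 0, 0, 0, 0.11, 0.9],
    [0, 0.68, 0, 0, 0, 0.14, 0.9],
    [0, 0.82, 0, 0, 0, 0.17, 0.9],
    [0, 0.93, 0, 0, 0, 0.19, 0.9],
    [0, 1, 0, 0, 0, 0.2, 0.9]
  ]
}}

```text
clock: 15.02
eef_pos: [576.0, 80.2, 124.6]
eef_rot: [-3.142, -0.0, 0.109]
wrist_force: [-0.5, -0.7, -6.7]
finger_gap: 19.7
finger_force: 25.0
```

Request:
{"api": "jog_arm", "payload": {
  "series": [
    [-0.03, 0.06, 0, 0, 0, 0.02, 0.9],
    [-0.08, 0.16, 0, 0, 0, 0.05, 0.9],
    [-0.14, 0.28, 0, 0, 0, 0.08, 0.9],
    [-0.2, 0.4, 0, 0, 0, 0.11, 0.9],
    [-0.26, 0.53, 0, 0, 0, 0.14, 0.9],
    [-0.32, 0.65, 0, 0, 0, 0.157, 0.9],
    [-0.32, 0.65, 0, 0, 0, 0.157, 0.9]
  ]
}}

```text
clock: 15.6
eef_pos: [536.4, 158.9, 124.6]
eef_rot: [-3.141, 0.0, 0.357]
wrist_force: [-0.6, -2.1, -7.1]
finger_gap: 19.7
finger_force: 25.0
```

```bash
python3 - <<'E'
from h import *
import pickle
s=manip.read_state();print(s['clock'],s['eef_pos'],np.degrees(s['eef_rot']),s['wrist_force'],s['finger_gap'],s['joints'].round(2))
# pad centre re-measured in the pre-move pictures: mask against white table, area centroid of the outline
for n,seed in(('scene',(398,233)),('side',(311,364))):
    c=pickle.load(open(n+'0.pkl','rb')); g=cv2.cvtColor(c['frame'],cv2.COLOR_RGB2GRAY)
    x,y=seed; m=(g<(int(g[y,x])+170)//2).astype(np.uint8); l=cv2.connectedComponents(m,connectivity=4)[1]; m=(l==l[y,x]).astype(np.uint8)
    k=max(cv2.findContours(m,0,1)[0],key=len); w=unp(c,k.reshape(-1,2))[:,:2].astype(np.float32); print(n,m.sum(),cv2.minAreaRect(w))
E
```

```text
15.6 [536.39539114 158.91322022 124.64488056] [-1.79959025e+02  2.51960941e-02  2.04335527e+01] [-0.56722149 -2.13898663 -7.07439609] 19.683125107618363 [0.22 0.41 1.59 0.   1.14 1.44]
scene 1690 ((499.7020263671875, 236.46331787109375), (130.34515380859375, 130.36727905273438), 20.428390502929688)
side 3549 ((502.223876953125, 236.3580780029297), (129.07470703125, 129.01858520507812), 20.469961166381836)
```

Request:
{"api": "jog_arm", "payload": {
  "series": [
    [-0.03, 0.06, 0, 0, 0, 0, 0.9],
    [-0.08, 0.17, 0, 0, 0, 0, 0.9],
    [-0.14, 0.3, 0, 0, 0, 0, 0.9],
    [-0.2, 0.43, 0, 0, 0, 0, 0.9],
    [-0.25, 0.55, 0, 0, 0, 0, 0.9],
    [-0.28, 0.62, 0, 0, 0, 0, 0.9],
    [-0.295, 0.645, 0, 0, 0, 0, 0.9],
    [-0.295, 0.645, 0, 0, 0, 0, 0.9]
  ]
}}

```text
clock: 16.27
eef_pos: [502.1, 234.7, 124.6]
eef_rot: [3.141, 0.0, 0.353]
wrist_force: [1.5, -1.0, -6.8]
finger_gap: 19.7
finger_force: 25.0
```

```bash
python3 - <<'E'
from h import *
import pickle
s=manip.read_state();print(s['clock'],s['eef_pos'],np.degrees(s['eef_rot']),s['wrist_force'])
o=[]
for n in('scene','side','wrist'):
    c=cam(n);pickle.dump(c,open(f'{n}4.pkl','wb'));o.append(c)
W=np.zeros((600,800,3),np.uint8)
W[:300,:400]=cv2.resize(o[0]['frame'][195:285,340:460],(400,300),interpolation=2)
W[:300,400:]=cv2.resize(o[1]['frame'][315:405,250:370],(400,300),interpolation=2)
W[300:,:400]=cv2.resize(o[2]['frame'],(400,300))
cv2.imwrite('pics/p1.png',W[:,:,::-1])
E
```

```text
16.2667 [502.05074868 234.74156626 124.617312  ] [1.79994002e+02 7.53962939e-03 2.02539576e+01] [ 1.50928311 -0.9877927  -6.76962252]
```

View pics/p1.png

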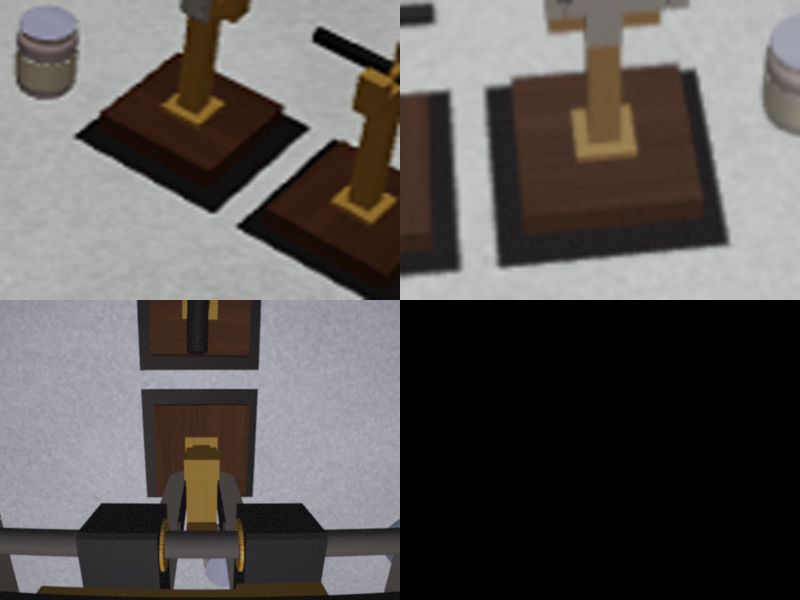

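```bash
python3 - <<'E'
from fit import *
import pickle
w,sc,si=[pickle.load(open(f'{n}4.pkl','rb')) for n in('wrist','scene','side')]
L=[(50,50,24),(50,-50,24),(-50,-50,24),(-50,50,24)]
us=np.array([(285,107),(207,172),(101,112),(180,55)])*.3+[340,195]
ui=(np.array([(522,212),(512,78),(682,66),(703,203)])-[400,0])*.3+[250,315]
P=[(65,65,0),(65,-65,0),(-65,-65,0),(-65,65,0)]
ps=np.array([(307,127),(214,211),(77,134)])*.3+[340,195]
pi=(np.array([(500,266),(488,88),(727,243)])-[400,0])*.3+[250,315]
for nm,o in(('foot sc',[(sc,L,us)]),('foot si',[(si,L,ui)]),('foot',[(sc,L,us),(si,L,ui)]),('pad sc',[(sc,P[:3],ps)]),('pad si',[(si,[P[0],P[1],P[3]],pi)]),('pad',[(sc,P[:3],ps),(si,[P[0],P[1],P[3]],pi)])):
    p,e=fit(o,[501,236,.36]); print(nm,p[:2].round(1),np.degrees(p[2]).round(1),np.sqrt((e**2).mean()).round(2))
# wrist: far corners of foot and pad
uw=np.array([(155,104),(250,104)])*1.6; up=np.array([(146,89),(257,89)])*1.6
print('wrist foot far',unp(w,uw,24)[:,:2].round(1).tolist(),'pad far',unp(w,up,0)[:,:2].round(1).tolist())
E
```

```text
foot sc [503.2 233.7] 19.3 0.31
foot si [499.5 236.4] 18.8 0.47
foot [500.3 235.7] 19.0 0.64
pad sc [499.9 238.3] 20.5 0.6
pad si [500.7 236. ] 20.0 0.67
pad [500.7 236.8] 20.2 0.72
wrist foot far [[532.6, 295.5], [566.5, 203.3]] pad far [[541.7, 313.4], [584.4, 197.5]]
```

The stand sits just above the empty pad with an even black border on all sides; I'll refine the offsets from the wrist image.

```bash
python3 - <<'E'
from fit import *
import pickle
w=pickle.load(open('wrist4.pkl','rb'))
g=cv2.cvtColor(w['frame'],cv2.COLOR_RGB2GRAY)
f=lambda p:cv2.cornerSubPix(g,(np.array(p)*1.6).astype(np.float32).reshape(-1,1,2),(6,6),(-1,-1),(3,60,.01)).reshape(-1,2)
for nm,p,z,h in(('foot',[(155,104),(250,104)],24,50),('pad',[(146,89),(257,89)],0,65)):
    u=f(p); X=unp(w,u,z)[:,:2]; d=X[1]-X[0]; a=np.arctan2(d[1],d[0])+np.pi/2
    print(nm,u.round(1).tolist(),np.linalg.norm(d).round(1),np.degrees(a).round(2),(X.mean(0)-h*np.array([np.cos(a),np.sin(a)])).round(1))
# left/right side lines by column scan: edges in rows between far edge and fingers
for r in range(190,280,15): print(r,[ (x,int(v)) for x,v in enumerate(np.abs(np.diff(cv2.GaussianBlur(g,(3,3),0)[r].astype(int)))) if v>9 and 210<x<430][:40])
E
```

```text
foot [[247.3000030517578, 166.60000610351562], [400.29998779296875, 165.89999389648438]] 98.9 20.49 [502.8 232.1]
pad [[233.60000610351562, 142.39999389648438], [411.8999938964844, 142.0]] 123.9 20.32 [502.3 232.7]
190 [(226, 20), (227, 36), (228, 33), (229, 17), (408, 26), (409, 40), (410, 34), (411, 19)]
205 [(227, 25), (228, 39), (229, 32), (230, 13), (407, 22), (408, 37), (409, 37), (410, 22)]
220 [(227, 12), (228, 30), (229, 40), (230, 30), (231, 11), (294, 13), (295, 16), (296, 12), (347, 12), (348, 14), (406, 14), (407, 33), (408, 42), (409, 29), (410, 10)]
235 [(228, 14), (229, 32), (230, 41), (231, 27), (294, 13), (295, 20), (296, 18), (307, 14), (308, 12), (335, 15), (336, 11), (347, 17), (348, 16), (405, 10), (406, 33), (407, 45), (408, 33), (409, 14)]
250 [(229, 16), (230, 34), (231, 40), (232, 26), (405, 25), (406, 39), (407, 36), (408, 19)]
265 [(230, 17), (231, 35), (232, 37), (233, 21), (292, 13), (293, 22), (294, 19), (349, 11), (350, 20), (351, 19), (352, 12), (404, 17), (405, 36), (406, 40), (407, 26), (408, 11)]
```

```bash
python3 - <<'E'
from fit import *
import pickle
w=pickle.load(open('wrist4.pkl','rb')); F=cv2.GaussianBlur(w['frame'],(3,3),0).astype(int); g=F.sum(2)
n=np.array([-.348,.9375]); c0=np.array([501,236.])
def mid(v,a,b,lo): # subpixel crossing of level between a and b
    x=np.arange(a,b); d=np.diff(v[a:b]); i=np.abs(d); return (x[:-1]*i).sum()/i.sum()+.5
rb=F[:,:,0]-F[:,:,2]
print(rb[200,225:260].tolist()); print(rb[200,385:415].tolist())
for r in (185,200,215,230,245):
    fl,fr=mid(rb[r],236,258,0),mid(rb[r],388,404,0); pl,pr=mid(g[r],220,236,0),mid(g[r],402,418,0)
    X=unp(w,[(fl,r),(fr,r)],24)[:,:2]; Y=unp(w,[(pl,r),(pr,r)],0)[:,:2]
    print(r,[round(v,1) for v in(fl,fr,pl,pr)],'foot',((X-c0)@n).round(1),((X.mean(0)-c0)@n).round(2),'pad',((Y-c0)@n).round(1),((Y.mean(0)-c0)@n).round(2))
E
```

```text
[-10, -9, -8, -6, -1, 2, 4, 3, 3, 3, 3, 3, 2, 2, 2, 1, 3, 4, 3, 2, 9, 19, 29, 33, 35, 36, 35, 33, 33, 32, 31, 33, 33, 30, 29]
[37, 38, 39, 38, 36, 33, 34, 33, 32, 32, 32, 30, 22, 12, 4, 0, 2, 2, 2, 2, 2, 1, 0, 0, -4, -7, -9, -10, -10, -10]
185 [np.float64(246.2), np.float64(396.8), np.float64(227.5), np.float64(410.0)] foot [ 46.5 -51.8] -2.66 pad [ 64.3 -65.5] -0.64
200 [np.float64(246.4), np.float64(396.3), np.float64(228.3), np.float64(409.5)] foot [ 46.8 -51.9] -2.51 pad [ 64.3 -65.7] -0.71
215 [np.float64(247.2), np.float64(396.7), np.float64(229.2), np.float64(408.8)] foot [ 46.8 -52.5] -2.87 pad [ 64.2 -65.7] -0.73
230 [np.float64(247.3), np.float64(396.3), np.float64(229.7), np.float64(408.0)] foot [ 47.2 -52.7] -2.75 pad [ 64.4 -65.6] -0.59
245 [np.float64(247.8), np.float64(395.2), np.float64(230.7), np.float64(407.5)] foot [ 47.3 -52.3] -2.53 pad [ 64.4 -65.7] -0.68
```

Request:
{"api": "jog_arm", "payload": {
  "series": [
    [-0.004, 0.008, 0, 0, 0, 0, 0.9],
    [-0.008, 0.015, 0, 0, 0, 0, 0.9],
    [-0.008, 0.015, -0.015, 0, 0, 0, 0.9],
    [-0.008, 0.015, -0.03, 0, 0, 0, 0.9],
    [-0.008, 0.015, -0.04, 0, 0, 0, 0.9],
    [-0.008, 0.015, -0.045, 0, 0, 0, 0.9],
    [-0.008, 0.015, -0.049, 0, 0, 0, 0.9],
    [-0.008, 0.015, -0.049, 0, 0, 0, 0.9]
  ]
}}

```text
clock: 17.08
eef_pos: [501.3, 236.6, 119.2]
eef_rot: [-3.141, -0.001, 0.353]
wrist_force: [-3.5, 1.3, 0.2]
finger_gap: 19.7
finger_force: 25.0
```

```bash
python3 - <<'E'
from h import *
s=manip.read_state();print(s['clock'],s['eef_pos'],np.degrees(s['eef_rot']),s['wrist_force'])
E
```

```text
17.0833 [501.33586751 236.57295831 119.20286475] [-1.79990441e+02 -2.95042295e-02  2.02308210e+01] [-3.50221901  1.34827775  0.23311238]
```

Request:
{"api": "jog_arm", "payload": {
  "series": [
    [0, 0, 0, 0, 0, 0, 0.78],
    [0, 0, 0, 0, 0, 0, 0.7],
    [0, 0, 0, 0, 0, 0, 0.5],
    [0, 0, 0, 0, 0, 0, 0.4],
    [0, 0, 0, 0, 0, 0, 0.4],
    [0, 0, 0, 0, 0, 0, 0.4]
  ]
}}

```text
clock: 17.58
eef_pos: [501.3, 236.4, 118.8]
eef_rot: [3.142, -0.0, 0.353]
wrist_force: [-0.7, -0.5, 0.4]
finger_gap: 50.9
finger_force: 0.0
```

Request:
{"api": "jog_arm", "payload": {
  "series": [
    [0, 0, 0.1, 0, 0, 0, 0.4],
    [0, 0, 0.25, 0, 0, 0, 0.4],
    [0, 0, 0.4, 0, 0, 0, 0.4],
    [0, 0, 0.6, 0, 0, 0, 0.4],
    [0, 0, 0.8, 0, 0, 0, 0.4],
    [0, 0, 0.8, 0, 0, 0, 0.4],
    [0, 0, 0.8, 0, 0, 0, 0.4]
  ]
}}

```text
clock: 18.17
eef_pos: [501.7, 236.6, 216.6]
eef_rot: [-3.142, -0.003, 0.353]
wrist_force: [-0.2, 0.2, -0.9]
finger_gap: 56.5
finger_force: 0.0
```

```bash
python3 - <<'E'
from fit import *
import pickle
s=manip.read_state();print(s['clock'],s['eef_pos'],np.degrees(s['eef_rot']))
for n in('scene','side','wrist'):
    c=cam(n);pickle.dump(c,open(f'{n}5.pkl','wb')); save(c,f'pics/{n}5.png')
# c = wrist: pad and foot outlines by colour, on the table
F=cv2.GaussianBlur(c['frame'],(3,3),0).astype(int)
a=np.radians(20.3); m=np.array([np.cos(a),np.sin(a)]); n=np.array([-m[1],m[0]])
px=proj(c,[[*(np.array([501,236.4])+i*65*m+j*65*n),0] for i,j in((1,1),(1,-1),(-1,-1),(-1,1))]); fx=proj(c,[[*(np.array([501,236.4])+i*50*m+j*50*n),18] for i,j in((1,1),(1,-1),(-1,-1),(-1,1))])
print(px.round().tolist(),fx.round().tolist())
gy=F.sum(2); rb=F[:,:,0]-F[:,:,2]
def cross(v,a,b): d=np.abs(np.diff(v[a:b])); d=np.where(d>d.max()*.3,d,0); return (np.arange(a,b-1)*d).sum()/d.sum()+.5
def ln(u,z): 
    X=unp(c,u,z)[:,:2]-[501,236.4]; return np.c_[X@m,X@n]
cols=range(int(fx[:,0].min())+12,int(fx[:,0].max())-12,8)
y0p,y0f=int(px[:2,1].mean()),int(fx[:2,1].mean())
x0=lambda q:int(q[[0,3],0].mean()); x1=lambda q:int(q[[1,2],0].mean())
rows=range(y0f+15,y0f+90,8)
for nm,img,q,z,y0 in(('pad',gy,px,0,y0p),('foot',rb,fx,18,y0f)):
    far=ln([(x,cross(img[:,x],y0-8,y0+8)) for x in cols],z)
    L=ln([(cross(img[r],x0(q)-8,x0(q)+8),r) for r in rows],z); R=ln([(cross(img[r],x1(q)-8,x1(q)+8),r) for r in rows],z)
    print(nm,'far x',np.median(far[:,0]).round(1),'tilt deg',np.degrees(np.polyfit(far[:,1],far[:,0],1)[0]).round(2),'y',np.median(L[:,1]).round(1),np.median(R[:,1]).round(1))
E
```

```text
18.1667 [501.65808421 236.58892799 216.57172655] [-1.79997660e+02 -1.70783565e-01  2.02281653e+01]
[[249.0, 139.0], [393.0, 139.0], [388.0, 276.0], [255.0, 276.0]] [[264.0, 157.0], [379.0, 157.0], [376.0, 267.0], [268.0, 267.0]]
pad far x 65.1 tilt deg 0.15 y 63.7 -65.8
foot far x 48.9 tilt deg -0.16 y 49.5 -50.4
```

```bash
python3 -c "
from cell import manip
print(manip.sign_off())"
```

```text
the job is handed in; nothing more can be done
None
```

The stand is home: upright on the empty pad, about 1 mm off centre and within about 0.5° of square by the wrist camera. The pen box lies flat out of the way, nothing else was touched, and I handed the job in at about 18 s.

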